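# Lock the board carriage, free the safety catch and hold the test press down

### The job

Run the board test jig: push the drawn-out board carriage fully home under the press and then swing the cam lever all the way round to lock it in. Next flip the safety catch fully over, clear of the press lever, and only then pull the press lever's crossbar toward the front and down to its stop. The lever springs back, so finish with the gripper still holding the crossbar all the way down, with the carriage still locked; leave the loose things around the jig where they are.

Things in the scene. Friction and masses are not known exactly. Their poses are not given: they have to be found in the camera images.
- jig: The test jig, fixed to the worktop: aluminium base plate 255 x 280 x 12 mm, two grey side plates 157 mm high and a cross beam at the back. Axes: x from the open front (robot side) to the back, y left, z up; origin at worktop level; the base spans x -140 to +115, y -140 to +140 mm. Offsets 'in the jig' below are in these axes, in mm.
- carriage (a joint): How far (m) the flat steel board carriage, with the green circuit board on it, is drawn out toward the jig's front (-x of the jig): 0 = fully home against its stop, 0.05 = fully out. Slides with about 1.5 N of friction and stays where left. It starts 33 to 45 mm out.
- carriage_knob (a point): Top centre of the carriage's upright black knob (18 mm diameter, 40 mm tall, its top 65 mm above the worktop), on the carriage's front end; moves with the carriage. In the jig at (-60, 0, 65) when home. 60 mm of free space above the base on all sides of it, also in front.
- cam_lever (a joint): Angle (rad) of the cam lever at the jig's left front. 0: unlocked, points to jig +y (left); grows counter-clockwise from above; 1.6: stop, locked, points to jig -x; locked above 1.35. Light friction, stays where left. Vertical hub axis at (-50, 85) in the jig. Cannot lock while the carriage is well out (its lobe strikes its side); locked, it bars the carriage (2 mm play). Starts at 0 to 0.3.
- cam_peg (a point): Top centre of the cam lever's upright black peg (14 mm diameter; its top is 66 mm above the worktop, free from 34 mm up), 62 mm from the hub axis; moves with the lever.
- catch (a joint): Angle (rad) of the safety catch on the jig's right. 0: closed, thumb tab upright, blade across in front of the press lever's right arm, barring it; grows as the tab is tipped to the right (jig -y); 1.45: stop, tab nearly level; clear of the arm above 1.1. Light friction (1 N at the tab), stays where left. Axle parallel to jig x at jig y = -117, z = 190. Starts at 0 to 0.15.
- catch_tip (a point): Tip of the catch's thumb tab, 66 mm from the catch axle; catch closed: at (10, -117, 256) in the jig. The tab is 22 mm wide (jig x -1 to 21), 6 mm thick, with a 13 mm round bead at the tip. Both sides of it (jig +y and -y) are free for a finger to enter from above; push it from its left side.
- press_lever (a joint): Angle (rad) of the press lever. 0: up at rest, leaning 0.3 rad to the back; grows as it is pulled to the jig's front and down; 1.2: lower stop. A spring returns it (about 5 N at the crossbar at first, 8 to 10 N at the stop). With the catch closed it moves less than 0.2 rad. Hinge axis parallel to jig y at jig x = 75, z = 140.
- crossbar (a point): Black round crossbar of the press lever, 17 mm diameter, 200 mm long, along jig y, joining two steel arms (10 mm thick, at jig y = +92 and -92). This point is the bar's centre, 120 mm from the lever's hinge axis: in the jig at (110, 0, 255) at rest, about (-19, 0, 215) at the lower stop. Free from above, before and behind.
- bottle: Bystander: grey plastic squeeze bottle with a red nozzle, 53 mm diameter, 158 mm tall, behind the jig at the left. Origin at the centre of its underside.
- spool: Bystander: solder spool, 52 mm diameter, 38 mm tall, behind the jig. Origin at the centre of its underside.
- tin: Bystander: round flat white tin with a dark green disc on its lid, 50 mm diameter, 19 mm high, at the jig's left front. Origin at the centre of its underside.

How it is judged:
On the way, in this order (a step that is already met when the one before it is completed fails the run):
1. the carriage is fully home (within 4 mm) (value of joint carriage below 0.004 m), for 0.1 s.
2. the cam lever is locked (beyond 1.35 rad) with the carriage home (value of joint carriage below 0.004 m and value of joint cam_lever above 1.35 rad), for 0.2 s.
3. the catch is flipped over (beyond 1.1 rad) while the press lever is still up (all of step 2 and value of joint catch above 1.1 rad and value of joint press_lever below 0.2 rad), for 0.2 s.
4. the press lever is pulled down to its stop (beyond 1.08 of 1.2 rad) by the crossbar (all of step 2 and value of joint catch above 1.1 rad and value of joint press_lever above 1.08 rad and contact force between the fingers and press_lever above 2 N), for 0.3 s.
At the end, for the whole second after the job is handed in: The gripper's fingers hold the crossbar (more than 2 N on it) with the press lever steady beyond 1.08 rad of its 1.2 rad; the carriage is within 4 mm of home, the cam lever beyond 1.35 rad and the catch beyond 1.1 rad (all of step 4 and value of joint press_lever below 1.3 rad and velocity of joint press_lever between -0.1 and 0.1 rad/s); the arm keeps its last pose, push and grip.
It fails at once if a loose bystander (bottle, spool, tin) is moved by more than 30 mm (distance of any of bottle, spool, tin from where it was at the start of the episode above 0.03 m).
It fails at once if the press lever is wrenched down (beyond 0.3 rad) with the catch not flipped clear (value of joint press_lever above 0.3 rad and value of joint catch below 0.8 rad).
It also fails if it takes over 69 s, if anything falls off the work surface, if the arm or the gripper's body presses on something with over 40 N, if the wrist force passes 120 N, or if a joint passes its speed limit or range.

### The arm

A 6-joint arm with a two-finger parallel gripper is mounted at the origin on a cart in front of the work surface, level with it; the furniture and walls round the work are solid. World frame = base frame: x ahead of the robot, y to its left, z up, the work surface at z = 0. Lengths are in m, angles in rad, forces in N, time in s.
With the tool pointing down it reaches from about 0.35 to 1 m from the base axis. Payload 7.1 kg.
Tool frame: the origin (TCP) lies between the finger pads; the fingertips stand 22 mm ahead of it and the grasp point (between the pads) lies 3 mm ahead of it; z points along the fingers, y is the line along which they close (so a half turn about z gives the same grasp; the last joint's range is limited). The gripper opens to 85 mm and grips with 20 to 120 N. Pads are 22 mm wide; open, the fingers measure 114 mm over their backs; the gripper's body (76 mm by 85 mm) begins 54 mm behind the grasp point. The pads swing forward as they close: fully open they stand 13 mm farther back than shut.
Start: joints at [-1.193, 0.423, 1.63, -0, 1.089, -0.019], TCP at [0.242, -0.576, 0.253] pointing down, gripper open.
Joint ranges: [-3, 3], [-0.9, 2.11], [0.09, 2.58], [-1.31, 4.45], [0.11, 2.69], [-2.54, 2.54]. Speed limits (rad/s): [2.39, 2.39, 3.01, 3.14, 3.14, 3.14].

### API

Orientations are given as a rotation vector (axis times angle).
In Python, from rig import manip gives the robot as it stands. The module is installed in compiled form; this text tells all that it offers. Calls block until the motion is done:
- manip.move_to(position, orientation): joint-space move of the TCP to a pose.
- manip.servo_line(position, orientation=None, rate=0.15): straight line of the TCP; orientation=None keeps the orientation; rate is the mean speed in m/s.
- manip.set_joints(angles): joint-space move.
- manip.command_gripper(opening, f_grip=None): finger opening in m; f_grip is the grip in N (None keeps the last); returns when the fingers have stopped.
- manip.hold(seconds).
- manip.solve_ik(position, orientation): joint angles nearest the present ones, or None.
- manip.camera(name): name is "scene" or "top"; returns a dict with "image" (420x560x3 uint8, red, green, blue), "fx", "fy", "cx", "cy" (pixels), "k1" (the pictures are not rectified: a ray, as slopes to the right and down, at radius r is drawn at 1 + k1 r^2 times it, then the intrinsics apply), "cam_to_world" (4x4, takes a point from camera to world coordinates). Camera axes: x right, y down, z forward; pixel columns grow to the right and rows downward; lengths in m; the calibration is good to about 2 mm. A picture is of the moment at which its call begins. There is no depth.
A pose or a line that the arm cannot do raises manip.IKError and nothing moves.
- manip.sign_off(): hands the job in; it is judged then, once.
Readings, each from a call of its own:
- manip.get_time(): time.
- manip.get_joint_positions(): joint angles.
- manip.get_joint_vel(): joint speeds.
- manip.get_tau(): joint torques, N m.
- manip.get_position(): TCP position.
- manip.get_ee_rot(): TCP orientation.
- manip.get_contact_force(): force on the tool from outside, world axes, zero at the start.
- manip.get_torque(): the same for the moment, N m.
- manip.get_width(): finger opening in m.
- manip.get_grip_force(): force on a finger pad.
Only numpy, scipy, OpenCV 4.12 (cv2) and the standard library are available. Lean on these libraries where they do the work, as an engineer would, in place of code of your own. Each camera call takes 0.05 s, during which the arm holds its last target. There are 200 camera calls.

## Working session

There is one attempt and no reset: what is moved stays moved. The work goes in short steps, each a Python script; the robot and the scene stay as the last script left them, time stands still between calls to the robot, and variables do not carry over. Pictures are saved under pics/ and viewed, at most 10 in all, crops included, and the job is handed in when it is done.

```bash
mkdir -p pics; python3 - <<'E'
from rig import manip
import cv2,numpy as np,pickle
d={}
for n in("scene","top"):
    c=manip.camera(n); d[n]=c
    cv2.imwrite(f"pics/{n}0.png",c["image"][:,:,::-1])
    print(n,c["fx"],c["cx"],c["cy"],c["k1"],np.round(c["cam_to_world"],3).tolist())
pickle.dump(d,open("c0.pkl","wb"))
print(manip.get_time(),manip.get_ee_rot())
E
```

```text
scene 501.9956672648365 280.76369040740866 212.83441014729874 0.05611829306249732 [[-0.412, -0.736, 0.537, -0.052], [-0.911, 0.337, -0.238, 0.343], [-0.006, -0.587, -0.809, 1.178], [0.0, 0.0, 0.0, 1.0]]
top 417.5685871384244 279.6615842468379 210.6087676575842 -0.06817122086931432 [[-0.024, -0.99, 0.14, 0.484], [-1.0, 0.024, -0.003, 0.062], [-0.0, -0.14, -0.99, 0.992], [0.0, 0.0, 0.0, 1.0]]
0.1 [-3.07864838e+00 -6.18860254e-01  3.61542645e-04]
```

View pics/scene0.png

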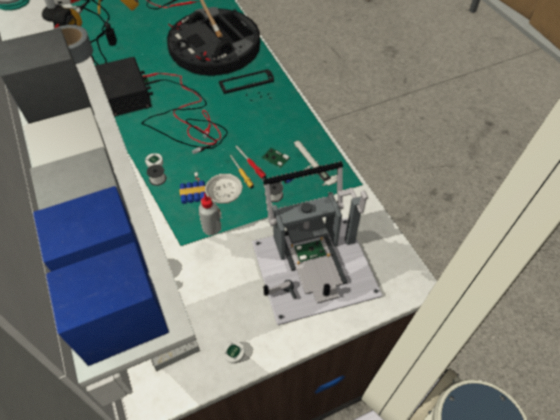

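View pics/top0.png

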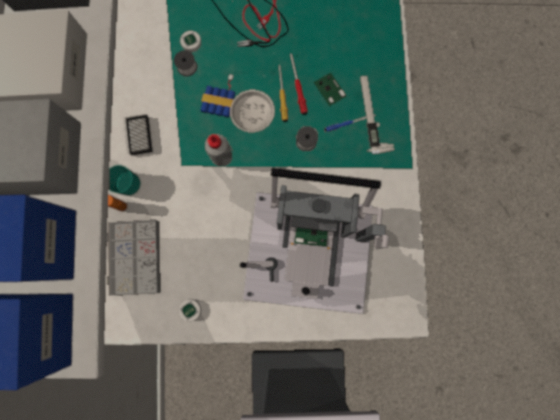

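The top view shows the crossbar at (274,174)–(379,184), the carriage knob at about (306,291), the cam peg at about (243,265), and the catch at about (375,235). The scene view shows the same parts. I'll zoom in.

```bash
python3 - <<'E'
import cv2
a=cv2.imread("pics/top0.png")[165:315,235:400]; b=cv2.imread("pics/scene0.png")[160:325,245:390]
cv2.imwrite("pics/topc.png",cv2.resize(a,None,fx=4,fy=4,interpolation=2))
cv2.imwrite("pics/scc.png",cv2.resize(b,None,fx=3.6,fy=3.6,interpolation=2))
E
```

```text
(no output)
```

View pics/topc.png

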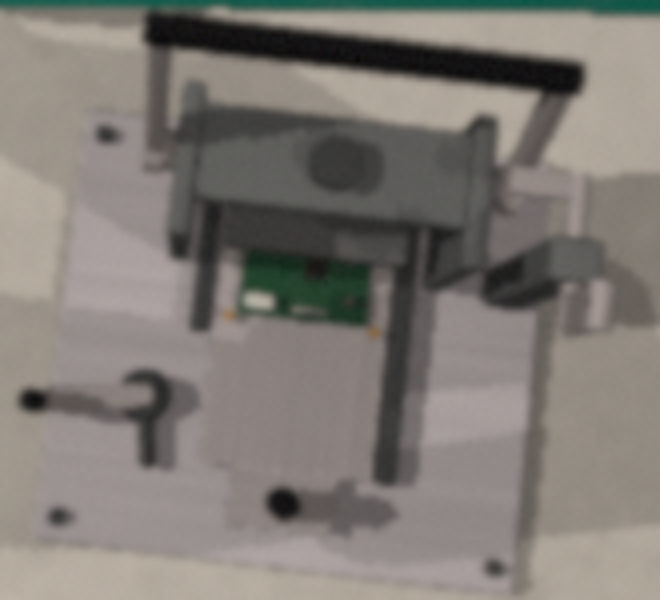

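View pics/scc.png

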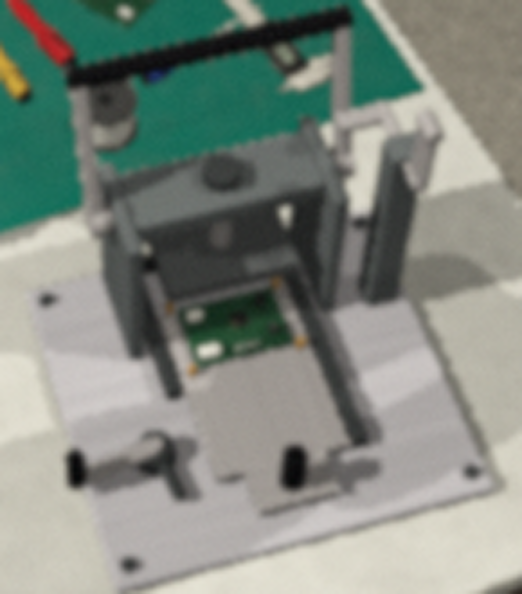

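The top crop shows the crossbar ends at (147,28) and (582,76), the knob top at (283,500), the peg top at (30,400), and the base's front corners at (38,540) and (520,595). The scene crop shows the crossbar ends at (72,75) and (350,17), the knob top at (295,453), and the peg top at (75,455). The catch tab stands upright near (600,300) in the top crop and (432,120) in the scene crop.

```bash
cat > h.py <<'E'
import numpy as np,pickle,cv2
from scipy.spatial.transform import Rotation as R
def ray(c,u,v):
    K=np.array([[c["fx"],0,c["cx"]],[0,c["fy"],c["cy"]],[0,0,1]])
    p=cv2.undistortPoints(np.array([[[u,v]]],float),K,np.array([c["k1"],0,0,0,0.]))[0,0]
    T=np.array(c["cam_to_world"]); d=T[:3,:3]@[p[0],p[1],1]
    return T[:3,3],d/np.linalg.norm(d)
def plane(c,u,v,z):
    o,d=ray(c,u,v); return o+d*(z-o[2])/d[2]
def tri(r):
    A=sum(np.eye(3)-np.outer(d,d) for o,d in r); b=sum((np.eye(3)-np.outer(d,d))@o for o,d in r)
    p=np.linalg.solve(A,b); return p,max(np.linalg.norm(np.cross(p-o,d)) for o,d in r)
E
python3 - <<'E'
from h import *
np.set_printoptions(precision=4,suppress=True)
d=pickle.load(open("c0.pkl","rb")); t,s=d["top"],d["scene"]
T=lambda x,y:(t,235+x/4-.375,165+y/4-.375); S=lambda x,y:(s,245+x/3.6-.36,160+y/3.6-.36)
pairs=dict(barL=(T(147,28),S(72,75)),barR=(T(582,76),S(350,17)),knob=(T(283,500),S(295,453)),peg=(T(30,400),S(75,456)),tip=(T(598,300),S(430,118)),
 scrBL=(T(108,134),S(48,299)),scrFL=(T(60,516),S(130,565)),scrFR=(T(494,567),S(472,471)))
for k,(a,b) in pairs.items(): print(k,*tri([ray(*a),ray(*b)]))
print("zknob",plane(*pairs["knob"][0],.065),plane(*pairs["knob"][1],.065))
print("zpeg",plane(*pairs["peg"][0],.066),plane(*pairs["peg"][1],.066))
FL,FR=plane(*T(38,540),.012),plane(*T(520,595),.012)
FLs,FRs=plane(*S(118,593),.012),plane(*S(500,487),.012)
print("corners",FL,FR,FRs)
E
```

```text
barL [0.6569 0.0718 0.2641] 0.0017800728151481143
barR [ 0.6335 -0.1241  0.2521] 0.0008977080466572476
knob [0.4383 0.0059 0.0634] 0.0018458883257519473
peg [0.4965 0.1444 0.0677] 0.0008840706895493239
tip [ 0.5308 -0.1248  0.259 ] 0.0021609325656200768
scrBL [0.6528 0.101  0.0163] 0.0006850109511927813
scrFL [0.4304 0.1331 0.0133] 0.0006368520854021135
scrFR [ 0.3947 -0.117   0.015 ] 0.001429444732174178
zknob [0.4392 0.0076 0.065 ] [0.4368 0.0047 0.065 ]
zpeg [0.497  0.1453 0.066 ] [0.4969 0.1433 0.066 ]
corners [0.4172 0.1467 0.012 ] [ 0.3786 -0.1306  0.012 ] [ 0.3763 -0.1311  0.012 ]
```

```bash
cat >> h.py <<'E'
np.set_printoptions(precision=4,suppress=True)
O=np.array([.5366,-.0095]); YAW=-.139
def W(x,y,z):
    c,s=np.cos(YAW),np.sin(YAW); x,y=x/1e3,y/1e3
    return np.array([O[0]+c*x-s*y,O[1]+s*x+c*y,z/1e3])
def J(p):
    c,s=np.cos(YAW),np.sin(YAW); d=np.array(p[:2])-O
    return np.array([c*d[0]+s*d[1],-s*d[0]+c*d[1],p[2]])*1e3
def ori(a=0):  # tool closes along jig x, turned ccw by a
    p=(YAW+np.pi/2+a)/2; return np.pi*np.array([np.cos(p),np.sin(p),0])
def FJ(f):
    c,s=np.cos(YAW),np.sin(YAW); return np.array([c*f[0]+s*f[1],-s*f[0]+c*f[1],f[2]])
E
python3 - <<'E'
from h import *; from rig import manip as m
p=np.array(m.get_position()); p[2]=.36
m.servo_line(p,rate=.3)
m.command_gripper(.05,20)
m.move_to(W(-100,1,220),ori()); print(m.get_time(),m.get_joint_positions())
m.servo_line(W(-100,1,57),rate=.15)
print("F",FJ(m.get_contact_force()))
m.command_gripper(.0,20); print("w",m.get_width(),FJ(m.get_contact_force()),m.get_time())
m.servo_line(W(-66,1,57),rate=.06)
for x in np.arange(-64,-50,2):
    m.servo_line(W(x,1,57),rate=.05); f=FJ(m.get_contact_force()); print(x,f,J(m.get_position()))
    if f[0]<-10: break
print(m.get_time(),m.get_width())
c=m.camera("top"); cv2.imwrite("pics/top1.png",cv2.resize(c["image"][165:315,235:400,::-1],None,fx=4,fy=4))
E
```

```text
3.3 [-0.0161  0.1964  2.0554 -0.0001  0.8892  0.124 ]
F [0.3962 0.3932 0.6528]
w 0.017281446131540618 [-1.7152 -0.1709  6.4258] 4.9167
-64 [ 0.2851 -3.0294  6.6277] [-63.4871   0.9404  57.5807]
-62 [-0.7456 -1.8789  7.4367] [-61.6242   0.9365  57.5821]
-60 [-1.3178 -1.6783  9.1319] [-60.04     0.9297  57.5792]
-58 [-7.5003 -0.6212 17.0336] [-59.9485   0.9058  57.5029]
-56 [-11.9757   1.1273  20.9687] [-59.9013   0.8842  57.3535]
6.8833 0.017069415751965633
```

View pics/top1.png

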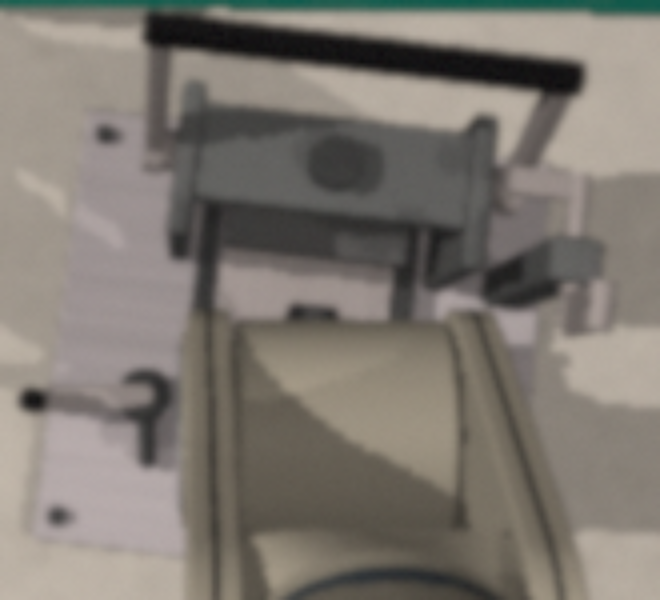

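The carriage stopped hard at jig x = -60, which confirms both the pose and that it is home. The arm hides the knob, and the cam peg is unmoved at (30,400). Cam lever next.

```bash
python3 - <<'E'
from h import *; from rig import manip as m
m.command_gripper(.05); m.servo_line(W(-60,1,125),rate=.2)
peg=lambda a,z:W(-50-62*np.sin(a),85+62*np.cos(a),z)
a0=.177
m.move_to(peg(a0,125),ori(a0)); m.command_gripper(.045)
m.servo_line(peg(a0,62),rate=.15)
m.command_gripper(0,20); print("w",m.get_width(),FJ(m.get_contact_force()),m.get_time())
for a in np.append(np.arange(a0,1.56,.17)[1:],[1.60,1.63]):
    m.servo_line(peg(a,62),ori(a),rate=.08); print(round(a,2),FJ(m.get_contact_force()),J(m.get_position())[:2])
print(m.get_time(),m.get_width(),m.get_joint_positions())
m.command_gripper(.04); m.servo_line(peg(a,125),rate=.2)
m.move_to(W(-100,-60,300),ori())
c=m.camera("top"); cv2.imwrite("pics/top2.png",cv2.resize(c["image"][165:315,235:400,::-1],None,fx=4,fy=4)); print(m.get_time())
c=m.camera("scene"); cv2.imwrite("pics/sc2.png",cv2.resize(c["image"][160:325,245:390,::-1],None,fx=3.6,fy=3.6))
E
```

```text
w 0.012971683709411114 [-0.3036 -0.472   5.7318] 9.6417
0.35 [-0.2175  0.0201  6.6341] [-70.653  143.6073]
0.52 [-0.9678  0.4247  7.2989] [-80.2788 139.2141]
0.69 [-1.1679  0.6281  7.9681] [-89.0291 133.2107]
0.86 [-2.5209  1.3743  7.433 ] [-96.6486 125.8244]
1.03 [-2.1173  1.3726  9.0722] [-102.8684  117.2576]
1.2 [-1.9272  0.7918  8.9799] [-107.5676  107.729 ]
1.37 [-1.8207  0.9339  9.4388] [-110.5779   97.5661]
1.54 [-2.7622 -0.2354  8.7071] [-111.8444   87.0569]
1.6 [-2.6044  1.9601  9.3481] [-111.8643   83.4493]
1.63 [-5.5402 13.1366  9.4882] [-111.6729   82.8337]
12.675 0.013553861931134791 [ 0.1708  0.5135  2.1183  0.0036  0.5081 -1.3224]
14.7583
```

View pics/sc2.png

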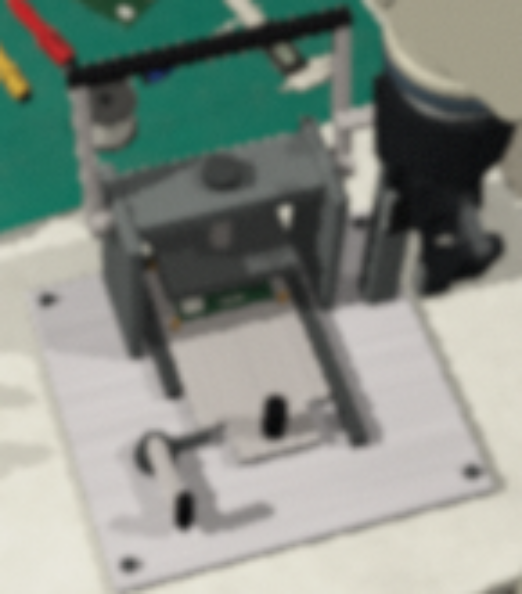

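The cam peg is at (183,510), pointing to the front, and it met its stop, so it is locked. The knob at (275,415) shows the carriage home. Now the catch.

```bash
python3 - <<'E'
from h import *; from rig import manip as m
m.command_gripper(0,20)
m.move_to(W(10,-88,340),ori())
m.servo_line(W(10,-94,262),rate=.15); print(FJ(m.get_contact_force()))
def P(a,r=48): return W(10,-117-r*np.sin(a)+3*np.cos(a)+11,190+r*np.cos(a)+3*np.sin(a)+22)
for a in np.append(np.arange(0,1.4,.15),[1.42,1.47]):
    m.servo_line(P(a),rate=.1); print(round(a,2),FJ(m.get_contact_force()),J(m.get_position()))
m.hold(.2);print(m.get_time())
m.servo_line(P(1.3)+[0,0,.1],rate=.25)
m.move_to(W(-60,0,350),ori())
c=m.camera("scene"); cv2.imwrite("pics/sc3.png",cv2.resize(c["image"][140:325,225:410,::-1],None,fx=3.2,fy=3.2)); print(m.get_time())
E
```

```text
[0.2185 0.1782 1.5541]
0.0 [ 0.8119 -0.9024 -0.1072] [  10.3808 -103.4024  260.8481]
0.15 [-0.2087  0.8677 -0.1455] [  10.0638 -110.6416  260.132 ]
0.3 [-0.5531  0.6641 -0.023 ] [   9.9189 -117.7158  258.5952]
0.45 [0.1141 0.2473 0.4291] [   9.8795 -124.5632  256.2872]
0.6 [0.3723 0.4688 0.1502] [   9.8596 -130.9771  253.0397]
0.75 [-0.2528  0.1047 -0.3201] [   9.7932 -136.83    248.7913]
0.9 [ 0.1562  0.0873 -0.8137] [   9.7884 -142.0092  243.7847]
1.05 [ 0.41   -0.3188  0.0878] [   9.7361 -146.333   238.0136]
1.2 [ 0.4117 -0.3611  0.0819] [   9.7058 -149.7683  231.6751]
1.35 [-0.3952 -0.6397  0.343 ] [   9.6644 -152.2667  224.8689]
1.42 [-0.1216  0.6001  0.5756] [   9.8938 -153.0106  221.9897]
1.47 [-0.7693 -0.6101  2.0909] [  10.3145 -153.4267  220.188 ]
19.7
21.0417
```

View pics/sc3.png

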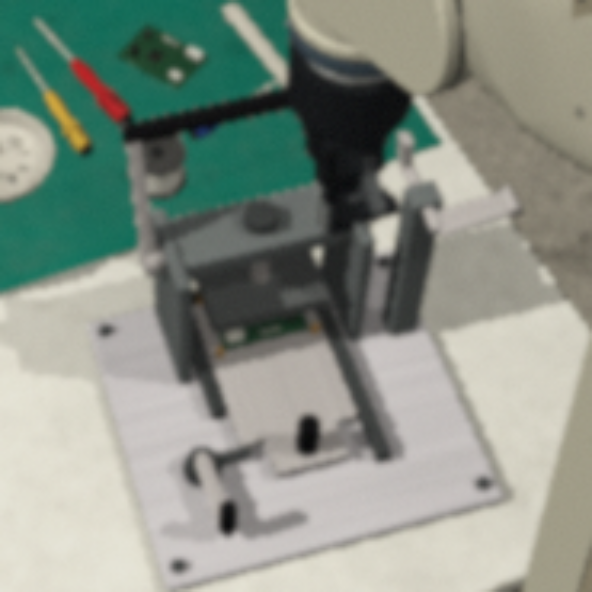

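The tab lies nearly level at about (475,212), so the catch is flipped over. Now the crossbar.

```bash
python3 - <<'E'
from h import *; from rig import manip as m
m.command_gripper(.055,30)
m.servo_line(W(110,0,350),ori(),rate=.25)
m.servo_line(W(110,0,257),rate=.12); print(FJ(m.get_contact_force()))
m.command_gripper(0,30); print("w",m.get_width(),FJ(m.get_contact_force()),m.get_time())
B=lambda q:W(75+120*np.sin(.3-q),0,140+120*np.cos(.3-q)+2)
for q in np.append(np.arange(.1,1.2,.1),[1.17,1.2,1.22]):
    m.servo_line(B(q),rate=.08); print(round(q,2),FJ(m.get_contact_force()),J(m.get_position()),round(m.get_width(),4))
m.command_gripper(0,60); m.hold(.5)
print(m.get_time(),m.get_width(),m.get_grip_force(),FJ(m.get_contact_force()),J(m.get_position()))
c=m.camera("scene"); cv2.imwrite("pics/sc4.png",cv2.resize(c["image"][140:325,225:410,::-1],None,fx=3.2,fy=3.2))
E
```

```text
[-0.0668  0.1054  0.6063]
w 0.015874504526618406 [ 0.5164 -0.3429  4.4007] 23.8
0.1 [6.7499 0.1196 0.2321] [100.8466   0.0492 260.8737] 0.016
0.2 [7.4932 0.3677 5.0289] [ 89.7568   0.1121 263.5247] 0.0161
0.3 [7.8787 0.2589 7.8144] [ 78.5417   0.1392 265.0476] 0.0159
0.4 [5.5009 0.8043 8.786 ] [ 66.0403   0.1923 264.2357] 0.0161
0.5 [6.0235 0.384  8.4282] [ 53.8002   0.2319 262.0556] 0.0158
0.6 [6.3272 0.3558 6.9869] [ 42.4813   0.2769 259.0295] 0.0155
0.7 [6.6632 1.187  5.6479] [ 30.9025   0.2749 254.4695] 0.0159
0.8 [7.6075 0.9731 5.278 ] [ 20.514    0.3268 249.3331] 0.016
0.9 [6.8908 0.288  6.2769] [ 10.1807   0.3395 243.0515] 0.0162
1.0 [5.387  0.8212 7.6882] [  0.5009   0.3646 235.8244] 0.0158
1.1 [ 5.1045 -0.115   8.1254] [ -8.3464   0.3859 227.5058] 0.0159
1.17 [ 5.042  -0.2186  7.308 ] [-13.8928   0.3723 221.2472] 0.0159
1.2 [5.0236 0.5221 8.5882] [-16.0161   0.3934 218.6648] 0.0163
1.22 [4.6591 0.6211 8.2612] [-17.4982   0.3776 216.7325] 0.016
28.5667 0.015443115389453489 58.25354039669037 [4.2886 0.6385 9.4098] [-17.486    0.3904 216.7852]
```

View pics/sc4.png

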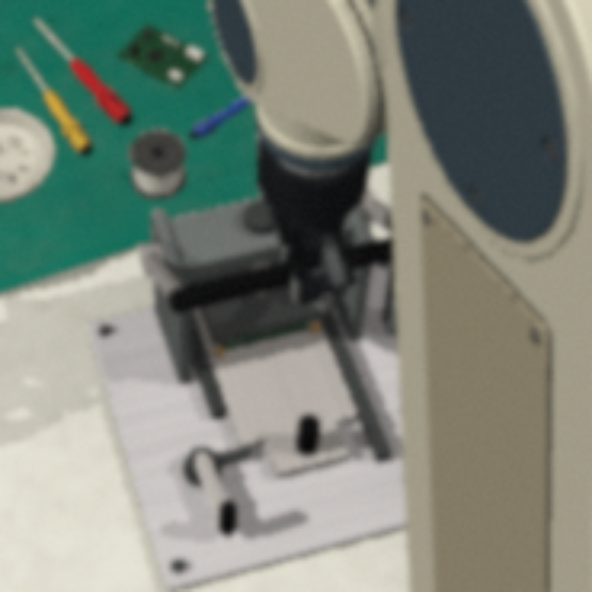

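The bar is gripped at about (310,280), down near its stop, with the carriage and cam unchanged. I'll press on until the stop is felt, then hand in.

```bash
python3 - <<'E'
from h import *; from rig import manip as m
B=lambda q:W(75+120*np.sin(.3-q),0,140+120*np.cos(.3-q)+2)
for q in (1.24,1.26,1.28,1.30):
    m.servo_line(B(q),rate=.04); f=FJ(m.get_contact_force()); print(q,f,J(m.get_position()))
    if np.hypot(f[0],f[2])>18: break
m.hold(.6); print(m.get_time(),FJ(m.get_contact_force()),J(m.get_position()),m.get_grip_force())
print(m.sign_off())
E
```

```text
1.24 [ 3.9118  1.2748 11.3327] [-18.7459   0.403  215.1766]
1.26 [ 4.8943  0.6973 16.6289] [-19.2981   0.4051 214.0828]
1.28 [ 3.3095 -0.5127 28.1678] [-19.3849   0.4363 213.8006]
29.9667 [ 4.0298 -0.4987 27.7427] [-19.4052   0.4253 213.801 ] 60.90292453765869
the job is handed in; nothing more can be done
None
```

The job is handed in at about 30 s: carriage home, cam lever locked, catch flipped over, and the crossbar gripped (about 60 N) and held against its lower stop; the bystanders were never approached, and sign-off returned no verdict.

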